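# Set the leaf trimmer's stop dial four clicks on and lock it

### The arm

A 6-joint arm with a two-finger parallel gripper is mounted at the origin on the work surface. World frame = base frame: x ahead of the robot, y to its left, z up, the work surface at z = 0. Lengths are in m, angles in rad, forces in N, time in s.
With the tool pointing down it reaches from about 0.375 to 0.9 m from the base axis. Payload 3.1 kg.
Tool frame: the origin (TCP) lies at the very end of the fingers, on their centre line; the grasp point (between the pads) lies 19 mm behind it; x points along the fingers, y is the direction in which the jaws open and shut, and the axes are right-handed (so a half turn about x gives the same grasp; the last joint's range is limited). The gripper opens to 87 mm and grips with 3 to 60 N. Pads are 19 mm wide; open, the fingers measure 117 mm over their backs; the gripper's body (75 mm by 190 mm) begins 51 mm behind the grasp point.
Start: joints at [-1.429, 0.527, 1.433, -0, 1.181, -0.178], TCP at [0.197, -0.593, 0.223] pointing down, gripper open.
Joint ranges: [-3.08, 3.08], [-0.75, 2.2], [0.22, 2.44], [-1.43, 4.57], [0, 2.65], [-2.85, 2.85]. Speed limits (rad/s): [2.79, 2.79, 3.14, 3.14, 3.14, 3.14].

### API

Orientations are given as a unit quaternion [x, y, z, w].
In Python, from rig import robot gives the robot as it stands.
- The arm moves only by the tool carry_out, never from a script. Its argument "commands" is a list that holds one entry, the list of rows, each a list of 5 numbers: the opening, from 0 (shut) to 1 (fully open), then the shift along the tool's x, y, z in mm, then the turn about the tool's x in degrees. In form: [[[hand, x, y, z, twist], ...]]. A call has 1 to 8 rows; each row shifts and turns the pose as measured when the row begins, along the tool's axes as they then stand; what a row does not reach is not made up. A row lasts 1/12 s, in which the tool goes at most 41.7 mm and 7.16 degrees, less where a joint would pass 70% of its speed; a pose out of reach is approached as far as the arm can. A call with a gripper value outside its range is refused whole. The fingers move at their own pace and stop on an object; "force" is the grip in N (left out, the last holds). Time passes only in rows, so rows that do not move let the fingers close. It gives the time, the measured TCP pose, the force and the opening at its end, in the units of the state.
- robot.get_obs(): the state, without advancing time (a new reading comes with each control period).
- robot.camera(name): name is "scene" or "top" or "wrist"; returns the picture (400x640x3 uint8, red, green, blue); there is no depth.
- robot.camera_model(name): a dict with "fx", "fy", "cx", "cy" (pixels), "R" (3x3) and "t" (3): a world point X has camera coordinates R X + t. Camera axes: x right, y down, z forward; pixel columns grow to the right and rows downward; lengths in m; the calibration is good to about 2 mm. A picture is of the moment at which its call begins: read the wrist's pose just before it. camera_model takes no time and is no camera call; for the wrist camera it gives the pose at the moment of the call.
- robot.hand_in(): hands the job in, once; it reports no verdict.
The state is a dict: "time": time; "q": joint angles; "joint_velocities": joint speeds; "joint_torque": joint torques, N m; "position": TCP position; "tool_rot": TCP orientation; "ft_force": force on the tool from outside, world axes, zero at the start; "moment": the same for the moment, N m; "grip_width": finger opening in m.
Only numpy, scipy, OpenCV 4.12 (cv2) and the standard library are available. Lean on these libraries where they do the work, as an engineer would, in place of code of your own. Each camera call takes 0.05 s, during which the arm holds its last target. There are 200 camera calls.

### The job

On the grey leaf trimmer, push the big click dial round clockwise (seen from above) by exactly four clicks from where it stands, using a fingertip against the side of its black fin and without going past the fourth click. Then press the round metal lock plunger beside it fully down and let it spring back. Push and press only: do not pinch the fin, and leave everything else on the bench where it is.

Things in the scene. Friction and masses are not known exactly. Their poses are not given: they have to be found in the camera images.
- dial (a joint): dial angle, grows clockwise from above. It rests only at clicks, every 0.5236 rad (30 degrees), from -1.05 to 4.19; starts at rest at 0. Each click resists with up to 0.2 N m (5 N at 36 mm from the axis), most at its start; half way it gives way and snaps by itself to the next click, ahead of the finger. Stays where left. 12 white pips round it mark the clicks; at rest the fin points at one
- dial_axis (a point): point on the dial's vertical axis at the top face of its aluminium disc (disc radius 50 mm), 60 mm above the bench; fixed. Its z points up; the mounting angle of the dial differs each time, and at joint 0 the fin points along its minus y. The disc turns on a fixed round dark steel flange, 64 mm radius, 3 mm thick, lying on the deck, which carries the pips
- fin_tip (a point): middle of the top edge of the fin's outer end, 48 mm from the axis, 25 mm above the disc; turns with the dial. The fin is a black upright bar on the disc, 14 mm thick, 25 mm high, from a 24 mm wide, 27 mm high hub at the axis out to 48 mm on one side only, a pointer. Its direction at the start differs each time
- fin_push (a point): point on the flat side face of the fin that is to be pushed for clockwise turning: 36 mm from the axis, at half the fin's height, turns with the dial. Its x points outwards along the fin, its y out of the face (against the push), its z up. The opposite face lies 14 mm behind it; fingers pressing on both faces at once count as pinching
- lock (a joint): travel of the lock plunger in m, 0 up, 0.006 fully down; a spring takes 5 N when fully down and returns it
- lock_top (a point): centre of the top of the lock plunger, a flat aluminium disc of 18 mm radius standing 10 mm proud of a dark round housing 52 mm across, 143 mm to the right of the dial axis on the same grey housing; pressed straight down
- trimmer: fixed grey housing 150 x 250 mm, deck 45 mm above the bench, steel trough along its far (+x) edge rising to 54 mm; foot flange 180 x 270 mm. Origin under its centre on the bench. Dial axis at x -8, y +58 mm, plunger at x -15, y -85 mm. Within 75 mm of the dial's axis nothing else rises above its flange
- plug: loose brass plug, 24 mm diameter, 36 mm tall, standing on the deck between plunger, dial and trough; origin under its foot; leave alone
- pot: loose white cup, 68 mm diameter, 60 mm tall, on the bench at the trimmer's left end; leave alone
- chaveta: loose flat steel blade with rounded ends, 170 x 60 x 4 mm with a 10 mm high spine, on the bench at the trimmer's right end; leave alone
- mould: loose wooden mould with grooves, 220 x 110 x 42 mm, on the right of the bench; leave alone
- gauge: loose brass plate with four holes, 150 x 50 x 6 mm, on the left of the bench; leave alone
- mister: loose amber bottle, 60 mm diameter, 150 mm tall, far left of the bench; leave alone
- tin: loose steel tin, 50 mm diameter, 50 mm tall, on the bench at the trimmer's left end beyond the pot; leave alone

How it is judged:
By the outcome, as a careful person would: the job done as asked, in the order asked, and still so for the second after the job is handed in, with the robot touching nothing.
It also fails if it takes over 59 s, if anything falls off the work surface, if the arm or the gripper's body presses on something with over 40 N, if the wrist force passes 120 N, or if a joint passes its speed limit or range.

## Working session

There is one attempt and no reset: what is moved stays moved. The work goes in short steps, Python scripts to look and compute and a tool call to move; the robot and the scene stay as the last step left them, time stands still between calls to the robot, and variables do not carry over. Pictures are saved under pics/ and viewed, on a budget of 10 in all, crops included, one or two more only if the job needs it, and the job is handed in when it is done.

Besides the shell and the picture viewer there is one more tool, called after ">>>" as name(argument=value, ...) on one line, values as JSON. carry_out: Moves the arm, as the interface text tells. Its arguments: {"type":"object","properties":{"commands":{"type":"array"},"force":{"type":"number"}},"required":["commands"]}

```bash
mkdir -p pics
python3 - <<'E'
from rig import robot
import cv2,numpy as np
o=robot.get_obs();print(o)
for n in("top","scene"):
    im=robot.camera(n);cv2.imwrite(f"pics/{n}0.png",im[...,::-1]);print(n,robot.camera_model(n))
E
```

```text
{'time': 0.0, 'q': array([-1.42845618e+00,  5.28470786e-01,  1.43389681e+00,  1.86501629e-05,
        1.18142626e+00, -1.78494459e-01]), 'joint_velocities': array([ 0.0020596 , -0.00088092, -0.00090792, -0.00130853,  0.00176115,
        0.00176822]), 'joint_torque': array([-1.42366243e-03, -4.40052724e+01, -1.76596087e+01,  6.32137223e-02,
        5.80849964e-02, -1.76296567e-04]), 'position': array([ 0.19702896, -0.59235232,  0.22157057]), 'tool_rot': array([ 0.69804818,  0.11372174, -0.69800785,  0.11216573]), 'ft_force': array([-0.24969119, -0.36618976,  0.07212161]), 'moment': array([ 0.00707502, -0.01668041,  0.05817749]), 'grip_width': 0.08704370382928671}
top {'fx': 386.1682094805931, 'fy': 386.1682094805931, 'cx': 322.4070652466774, 'cy': 196.14069555315487, 'R': array([[ 0.02192763, -0.99959988, -0.01786754],
       [-0.98381377, -0.01839522, -0.17824725],
       [ 0.17784725,  0.02148687, -0.9838235 ]]), 't': array([-0.01134933,  0.57755654,  0.98266589])}
scene {'fx': 463.1886805619526, 'fy': 463.1886805619526, 'cx': 323.1378787460415, 'cy': 192.18579321465182, 'R': array([[-0.26807072,  0.96334493,  0.01022949],
       [ 0.57794862,  0.16930332, -0.79831809],
       [-0.77078757, -0.20809359, -0.60214913]]), 't': array([ 0.17115938, -0.23207737,  1.62038687])}
```

View pics/top0.png

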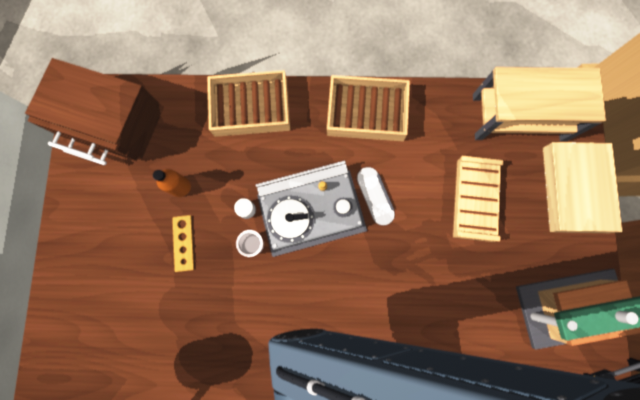

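View pics/scene0.png

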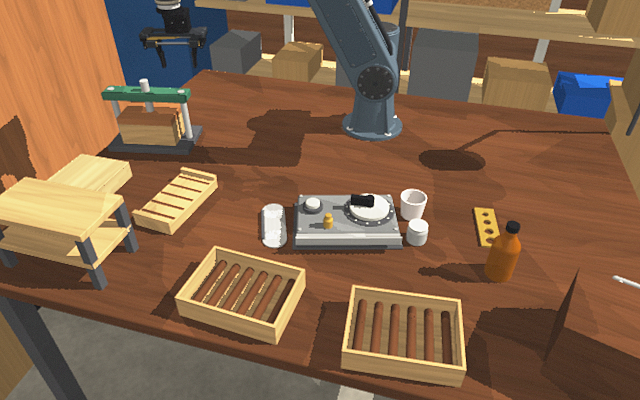

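The top view shows the dial at about (291,217), the plunger at (343,207) and the plug at (322,186). The fin points right, towards the plunger, with its shadow running on in the same direction. Next I measure with masks.

```bash
cat > h.py <<'E'
from rig import robot
import cv2,numpy as np
def ray(n,px,z,m=None):
    m=m or robot.camera_model(n);R,t=np.array(m['R']),np.array(m['t'])
    c=-R.T@t;d=R.T@np.array([(px[0]-m['cx'])/m['fx'],(px[1]-m['cy'])/m['fy'],1]);return c+d*(z-c[2])/d[2]
def proj(n,X,m=None):
    m=m or robot.camera_model(n);p=np.array(m['R'])@np.array(X)+m['t'];return np.array([m['fx']*p[0]/p[2]+m['cx'],m['fy']*p[1]/p[2]+m['cy']])
E
python3 - <<'E'
from h import *
im=cv2.imread('pics/top0.png')
g=im.min(2)
for nm,(x0,x1,y0,y1),z,th in(("disc",(262,322,188,246),.06,215),("plunger",(330,358,195,220),.0615,190)):
    m=np.zeros_like(g);m[y0:y1,x0:x1]=(g[y0:y1,x0:x1]>th)
    for c in cv2.findContours(m,cv2.RETR_EXTERNAL,cv2.CHAIN_APPROX_NONE)[0]:
        if cv2.contourArea(c)<40: continue
        (cx,cy),r=cv2.minEnclosingCircle(c);e=cv2.fitEllipse(cv2.convexHull(c)) 
        print(nm,cv2.contourArea(c),(cx,cy,r),e,ray("top",e[0],z),ray("top",(cx,cy),z))
a=cv2.resize(im[170:255,250:375],None,fx=6,fy=6,interpolation=cv2.INTER_CUBIC)
cv2.imwrite('pics/c1.png',a)
E
```

```text
disc 854.5 (288.02630615234375, 218.6052703857422, 20.260223388671875) ((289.042724609375, 218.4871063232422), (37.75933074951172, 38.414039611816406), 45.17160415649414) [0.5147438  0.08677172 0.06      ] [0.51437802 0.08944101 0.06      ]
disc 66.0 (273.5, 191.0, 11.884963989257812) ((449.951416015625, 114.25939178466797), (22.454092025756836, 419.4853820800781), 67.71379089355469) [ 0.81120086 -0.3450332   0.06      ] [0.58768713 0.13108717 0.06      ]
plunger 126.0 (342.34210205078125, 206.13157653808594, 6.753474712371826) ((342.2808532714844, 206.06492614746094), (13.136384010314941, 13.330412864685059), 66.20860290527344) [ 0.55028865 -0.05283917  0.0615    ] [ 0.55011387 -0.05300289  0.0615    ]
```

View pics/c1.png

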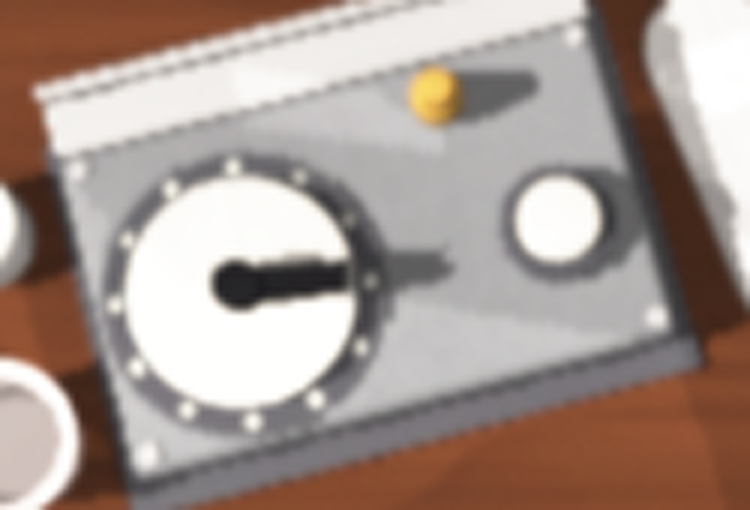

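Run:
```python
from h import *
from scipy.spatial.transform import Rotation as Ro
o=robot.get_obs();R=Ro.from_quat(o['tool_rot']).as_matrix();print(R.round(3))
P=lambda c,z:ray("top",(250+(c[0]+.5)/6-.5,170+(c[1]+.5)/6-.5),z)[:2]
# pips on flange (z .048), from the crop
pips=np.array([P(c,.048) for c in [(232,167),(300,178),(350,219),(370,280),(361,347),(316,399),(253,421),(187,410),(137,368),(114,304),(127,240),(172,187)]])
A=np.c_[2*pips,np.ones(12)];s=np.linalg.lstsq(A,(pips**2).sum(1),rcond=None)[0]
c=s[:2];print("centre",c,"r",np.sqrt(s[2]+c@c))
d=pips-c;a=np.degrees(np.arctan2(d[:,1],d[:,0]))
print("phase mod30",(a%30).round(1), "pip at fin",a[3])
hub=P((240,283),.087);tip=P((347,275),.085);print("hub",hub,"tip",tip,np.linalg.norm(tip-c),np.degrees(np.arctan2(*(tip-c)[::-1])),np.degrees(np.arctan2(*(tip-hub)[::-1])))
im=cv2.imread('pics/scene0.png')
cv2.imwrite('pics/c2.png',cv2.resize(im[175:255,285:435],None,fx=5,fy=5,interpolation=cv2.INTER_CUBIC))
for n,X in(("axis",[*c,.06]),("plunger",[.5503,-.0528,.0615])): p=proj("scene",X);print(n,p,(p-[285,175])*5)
```

```text
[[-0.     0.315 -0.949]
 [ 0.002 -0.949 -0.315]
 [-1.    -0.002 -0.   ]]
centre [0.51662092 0.08530088] r 0.05734274751732904
phase mod30 [7.1 5.6 6.1 6.8 6.4 6.1 6.5 6.5 7.  6.2 6.8 5.6] pip at fin -83.18616975681311
hub [0.5160129  0.08264549] tip [0.52061206 0.0370869 ] 0.04837888840542599 -85.26786018826807 -84.23549725678187
axis [368.91206273 205.28715715] [419.56031366 151.43578577]
plunger [312.61067033 203.24204384] [138.05335163 141.21021921]
```

View pics/c2.png

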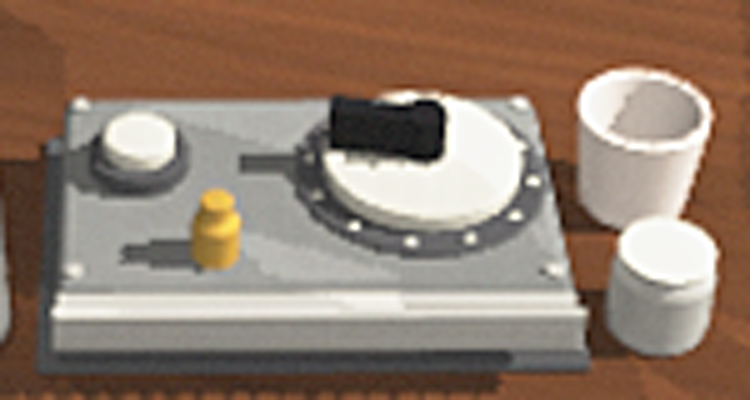

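Pips, hub and scene view agree. The axis is at (0.517, 0.085), the fin points at -83.6° and the axis to plunger distance is 142 mm (143 expected). I'll start the approach with the gripper closed.

>>> carry_out(commands=[[[0,0,-25,-27,0],[0,0,-25,-27,0],[0,0,-25,-27,0],[0,0,-25,-27,0],[0,0,-25,-27,0],[0,0,-25,-27,0],[0,0,-25,-27,0],[0,0,-25,-27,0]]], force=20)

```text
time: 0.77
position: [0.3395, -0.3321, 0.2171]
tool_rot: [-0.698, -0.108, 0.7, -0.108]
ft_force: [0.5, -0.0, -0.9]
grip_width: 0.042
```

>>> carry_out(commands=[[[0,0,-25,-27,0],[0,0,-25,-27,0],[0,0,-25,-27,0],[0,0,-25,-27,0],[0,0,-25,-27,0],[0,0,-25,-27,0],[0,0,-25,-27,0],[0,0,-25,-27,0]]])

```text
time: 1.43
position: [0.488, -0.061, 0.2155]
tool_rot: [-0.697, -0.108, 0.701, -0.106]
ft_force: [0.6, -1.3, 1.1]
grip_width: 0.0006
```

>>> carry_out(commands=[[[0,0,0,0,-7],[0,0,0,0,-7],[0,0,0,0,-7],[0,0,0,0,-7],[0,0,0,0,-7],[0,0,0,0,-7],[0,0,0,0,-7],[0,0,0,0,-7]]])

```text
time: 2.1
position: [0.4895, -0.0494, 0.2131]
tool_rot: [-0.56, -0.434, 0.562, -0.426]
ft_force: [-0.2, 0.5, 0.2]
grip_width: 0.0007
```

```bash
cat >> h.py <<'E'
from scipy.spatial.transform import Rotation as Ro
AX=np.array([.5166,.0853]);TH0=-83.6
def plan(phis,d,z,n_sub=1,r=.036):
    """rows in tool axes (mm,deg) leading the TCP through fin turns phis (deg clockwise), d from the fin's mid plane"""
    o=robot.get_obs();R=Ro.from_quat(o['tool_rot']).as_matrix();p=np.array(o['position'])
    print("pos",p.round(4),"yaw",np.degrees(np.arctan2(R[1,1],R[0,1])).round(1),"F",np.round(o['ft_force'],1),"q6",o['q'][5].round(2))
    for i,f in enumerate(phis):
        th=np.radians(TH0-f);u=np.array([np.cos(th),np.sin(th)]);n=np.array([-u[1],u[0]])
        dd=d[i] if np.ndim(d) else d
        T=np.r_[AX+r*u+dd*n,z];yaw=np.arctan2(R[1,1],R[0,1]);tw=(np.degrees(yaw-(th+np.pi/2))+180)%360-180
        print(f,T.round(4),"shift mm",(R.T@(T-p)*1e3).round(1),"twist",tw.round(1))
        yw=th+np.pi/2;y=np.array([np.cos(yw),np.sin(yw),0]);x=np.array([0,0,-1.]);R=np.c_[x,y,np.cross(x,y)];p=T
E
python3 -c "
from h import *
plan([0],.036,.2)"
```

```text
pos [ 0.4895 -0.0494  0.2131] yaw -15.1 F [-0.2  0.5  0.2] q6 -0.07
0 [0.5564 0.0535 0.2   ] shift mm [  13.1   37.9 -116.7] twist -21.5
```

>>> carry_out(commands=[[[0,3,9.5,-29,0],[0,3,9.5,-29,0],[0,3,9.5,-29,0],[0,3,9.5,-29,0],[0,0,0,0,-7],[0,0,0,0,-7],[0,0,0,0,-7],[0,0,0,0,0]]])

```text
time: 2.77
position: [0.5571, 0.0582, 0.1971]
tool_rot: [0.469, 0.534, -0.472, 0.522]
ft_force: [0.3, 0.5, -0.1]
grip_width: 0.0001
```

```bash
python3 -c "
from h import *
plan([0],.036,.07)
im=robot.camera('wrist');cv2.imwrite('pics/w1.png',im[...,::-1])"
```

```text
pos [0.5571 0.0582 0.1971] yaw 6.7 F [ 0.3  0.5 -0.1] q6 -0.22
0 [0.5564 0.0535 0.07  ] shift mm [127.    0.6   5.8] twist 0.3
```

View pics/w1.png

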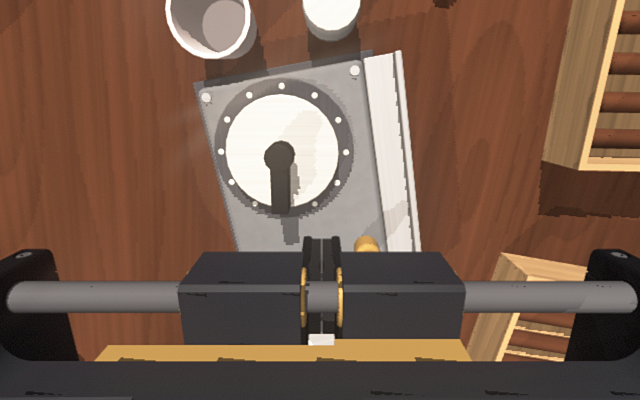

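The wrist view shows the dial at (282,150), the fin's outer end at (281,212), the closed fingertips at about (322,240) to the right of the fin, and the plug at (367,245). I'll check the axis and plug from this view before going down.

```bash
python3 -c "
from h import *
im=cv2.imread('pics/w1.png');g=im.min(2);m=np.zeros_like(g);m[90:212,222:345]=g[90:212,222:345]>200
c=max(cv2.findContours(m,0,1)[0],key=cv2.contourArea);e=cv2.fitEllipse(cv2.convexHull(c));print(e,ray('wrist',e[0],.06))
print('plug',ray('top',(250+435/6,170+90/6),.08),'wrist',ray('wrist',(367,238),.081))
print('fin tip',ray('wrist',(281,211),.085), 'TCP px',proj('wrist',robot.get_obs()['position']))
"
```

```text
((281.5350341796875, 150.19776916503906), (110.0693359375, 113.83572387695312), 137.12083435058594) [0.51541062 0.09094532 0.06      ]
plug [6.02209452e-01 1.83038752e-04 8.00000000e-02] wrist [0.59855652 0.02585163 0.081     ]
fin tip [0.52187774 0.04330832 0.085     ] TCP px [323.03551962 257.91296099]
```

>>> carry_out(commands=[[[0,30,0,1,0],[0,30,0,1,0],[0,30,0,1,0],[0,25,0,0.5,0],[0,8,0,0,0],[0,2,0,0,0],[0,0,0,0,0]]])

```text
time: 3.4
position: [0.5588, 0.054, 0.0701]
tool_rot: [0.477, 0.525, -0.477, 0.518]
ft_force: [0.5, 0.2, -0.3]
grip_width: 0.0005
```

```bash
sed -i 's/.5166,.0853/.5163,.0865/' h.py; python3 -c "
from h import *
plan([0],.022,.07)
im=robot.camera('wrist');cv2.imwrite('pics/w2.png',im[...,::-1])"
```

```text
pos [0.5588 0.054  0.0701] yaw 5.1 F [ 0.5  0.2 -0.3] q6 -0.2
0 [0.5422 0.0532 0.07  ] shift mm [  0.2 -16.7  -0.6] twist -1.3
```

View pics/w2.png

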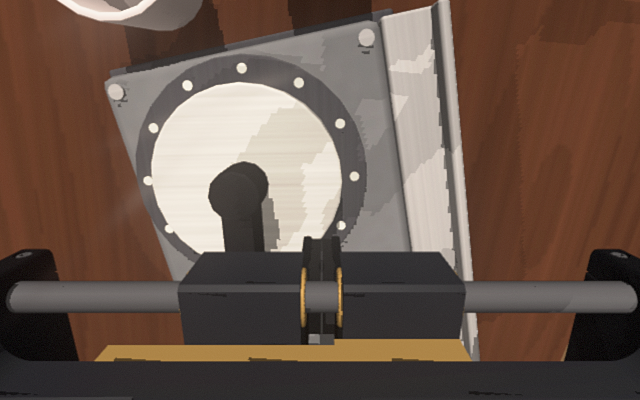

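The wrist view shows the fin (right face x≈265) and the fingertips (left edge x≈303, y≈240) clear of it, a gap of about 20 mm. I'll approach slowly to contact.

>>> carry_out(commands=[[[0,0,-5,0,-1],[0,0,-5,0,0],[0,0,-4,0,0],[0,0,-2,0,0],[0,0,0,0,0]]])

```text
time: 3.87
position: [0.5451, 0.0519, 0.0762]
tool_rot: [0.475, 0.527, -0.47, 0.526]
ft_force: [-0.6, -0.3, -0.1]
grip_width: 0.0005
```

```bash
python3 -c "
from h import *
plan([0],.022,.07)"
```

```text
pos [0.5451 0.0519 0.0762] yaw 6.1 F [-0.6 -0.3 -0.1] q6 -0.23
0 [0.5422 0.0532 0.07  ] shift mm [ 6.2 -2.8 -1.5] twist -0.3
```

```bash
sed -i 's/print("pos",/print("tx",R[:,0].round(3),"ty_z",R[2,1].round(3),"pos",/' h.py; python3 -c "
from h import *
plan([0],.022,.07)"
```

```text
tx [ 0.003  0.006 -1.   ] ty_z 0.004 pos [0.5451 0.0519 0.0762] yaw 6.1 F [-0.6 -0.3 -0.1] q6 -0.23
0 [0.5422 0.0532 0.07  ] shift mm [ 6.2 -2.8 -1.5] twist -0.3
```

>>> carry_out(commands=[[[0,6,-1,-1,0],[0,1,-2,0,0],[0,1,-2,0,0],[0,1,-2,0,0]]])

```text
time: 4.2
position: [0.5388, 0.0523, 0.0679]
tool_rot: [0.476, 0.525, -0.469, 0.527]
ft_force: [0.5, 0.3, 0.3]
grip_width: 0.0007
```

```bash
python3 -c "
from h import *
plan([0],.022,.07)"
```

```text
tx [ 0.007  0.005 -1.   ] ty_z 0.008 pos [0.5388 0.0523 0.0679] yaw 6.1 F [0.5 0.3 0.3] q6 -0.23
0 [0.5422 0.0532 0.07  ] shift mm [-2.1  3.5 -0.6] twist -0.3
```

>>> carry_out(commands=[[[0,0,-2,0,0],[0,0,-1.5,0,0]]])

```text
time: 4.37
position: [0.5365, 0.0519, 0.0675]
tool_rot: [0.477, 0.524, -0.469, 0.527]
ft_force: [3.7, 2.2, -1.2]
grip_width: 0.0007
```

>>> carry_out(commands=[[[0,0,-1.5,0,0],[0,0,-1.5,0,0]]])

```text
time: 4.53
position: [0.5366, 0.0518, 0.0678]
tool_rot: [0.479, 0.522, -0.467, 0.529]
ft_force: [3.7, 2.5, -2.4]
grip_width: 0.0004
```

Contact found at d≈16.5 mm from the fin's mid-plane, with about 4 N against it. I'll plan the first click.

```bash
python3 -c "
from h import *
plan([6,12,18,24],.0165,.07)"
```

```text
tx [ 0.018  0.006 -1.   ] ty_z 0.018 pos [0.5366 0.0518 0.0678] yaw 6.0 F [ 3.7  2.5 -2.4] q6 -0.23
6 [0.5331 0.0506 0.07  ] shift mm [-2.3 -3.6  0.8] twist 5.6
12 [0.5292 0.0491 0.07  ] shift mm [ 0.  -3.9  1.5] twist 6.0
18 [0.5252 0.0479 0.07  ] shift mm [ 0.  -3.9  1.5] twist 6.0
24 [0.5211 0.0472 0.07  ] shift mm [ 0.  -3.9  1.5] twist 6.0
```

>>> carry_out(commands=[[[0,-1,-4,1,5],[0,0,-4,1.5,5],[0,0,-4,1.5,5]]])

```text
time: 4.78
position: [0.5379, 0.0475, 0.0702]
tool_rot: [0.554, 0.447, -0.526, 0.465]
ft_force: [7.3, 2.2, -3.9]
grip_width: 0.0001
```

```bash
cat >> h.py <<'E'
def where():
    "fin-relative angle of the finger if it touches the fin at d=.0165"
    o=robot.get_obs();v=np.array(o['position'])[:2]-AX;r=np.hypot(*v)
    print("finger phi",((TH0-(np.degrees(np.arctan2(v[1],v[0]))-np.degrees(np.arcsin(.0165/r))))%360).round(1),"r",(r**2-.0165**2)**.5*1e3,"t",o['time'])
E
python3 -c "
from h import *
where();plan([18,24,30],.0165,.07)"
```

```text
finger phi 359.1 r 41.46588779131638 t 4.7833
tx [ 0.047  0.005 -0.999] ty_z 0.046 pos [0.5379 0.0475 0.0702] yaw -9.6 F [ 7.3  2.2 -3.9] q6 0.03
18 [0.5252 0.0479 0.07  ] shift mm [ -0.4 -12.6   1.7] twist 2.0
24 [0.5211 0.0472 0.07  ] shift mm [ 0.  -3.9  1.5] twist 6.0
30 [0.517  0.0469 0.07  ] shift mm [ 0.  -3.9  1.5] twist 6.0
```

>>> carry_out(commands=[[[0,0,-9,2,0],[0,0,-7,1,0]]])

```text
time: 4.95
position: [0.5363, 0.0458, 0.0719]
tool_rot: [0.563, 0.437, -0.519, 0.472]
ft_force: [7.6, 0.5, -5.3]
grip_width: 0.0006
```

```bash
python3 -c "
from h import *
where();plan([15,22],.0165,.07)"
```

```text
finger phi 1.6 r 42.21210687447741 t 4.95
tx [ 0.079  0.003 -0.997] ty_z 0.078 pos [0.5363 0.0458 0.0719] yaw -10.0 F [ 7.6  0.5 -5.3] q6 0.02
15 [0.5272 0.0484 0.07  ] shift mm [ 1.2 -9.5 -1. ] twist -1.4
22 [0.5225 0.0474 0.07  ] shift mm [ 0.  -4.5  1.7] twist 7.0
```

```bash
python3 -c "
from h import *
w=robot.camera('wrist')[40:290,80:480];s=robot.camera('scene')[150:240,290:434]
a=np.vstack([cv2.resize(w,(480,300)),cv2.resize(s,(480,300),interpolation=cv2.INTER_CUBIC)])
cv2.imwrite('pics/m1.png',a[...,::-1])"
```

```text
(no output)
```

View pics/m1.png

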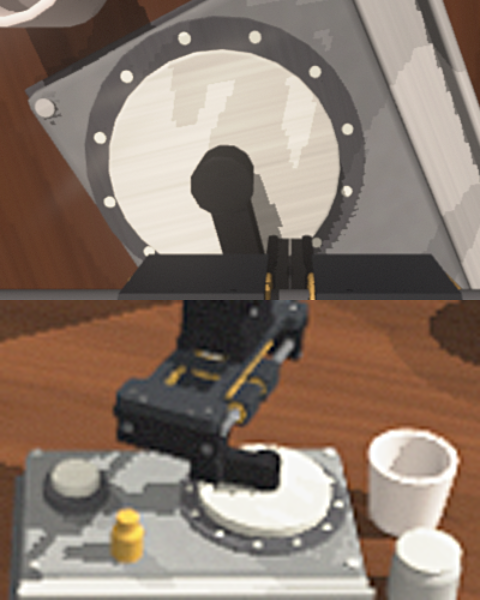

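The finger is properly against the fin, which is still at its start click. Small rows only bend the wrist, so I'll use one decisive but bounded row. At 15 mm it reaches about 20°, less than one click.

>>> carry_out(commands=[[[0,1,-15,-1,0]]])

```text
time: 5.13
position: [0.5277, 0.0468, 0.0714]
tool_rot: [0.564, 0.434, -0.516, 0.476]
ft_force: [5.9, -5.5, 3.0]
grip_width: 0.0002
```

```bash
python3 -c "
from h import *
where();plan([15,22],.0165,.07)"
```

```text
finger phi 13.9 r 37.89347403118934 t 5.1333
tx [ 0.09  -0.002 -0.996] ty_z 0.089 pos [0.5277 0.0468 0.0714] yaw -9.8 F [ 5.9 -5.5  3. ] q6 0.03
15 [0.5272 0.0484 0.07  ] shift mm [ 1.3 -0.9 -1.5] twist -1.2
22 [0.5225 0.0474 0.07  ] shift mm [ 0.  -4.5  1.7] twist 7.0
```

>>> carry_out(commands=[[[0,1,-8,0,5]]])

```text
time: 5.22
position: [0.5201, 0.0476, 0.0701]
tool_rot: [0.585, 0.41, -0.535, 0.451]
ft_force: [-0.7, 0.0, -0.1]
grip_width: 0.0001
```

```bash
python3 -c "
from h import *
where();plan([30],.0185,.07)"
```

```text
finger phi 25.7 r 35.424843920953485 t 5.2167
tx [ 0.092 -0.003 -0.996] ty_z 0.089 pos [0.5201 0.0476 0.0701] yaw -14.9 F [-0.7  0.  -0.1] q6 0.12
30 [0.5188 0.0461 0.07  ] shift mm [-0.  -0.9  1.8] twist 8.7
```

Click 1 has snapped (force 0, finger at 26°). I'll align with the fin again, then push click 2.

>>> carry_out(commands=[[[0,0,1,3,7],[0,0,0,0,2]]])

```text
time: 5.38
position: [0.5176, 0.0443, 0.0701]
tool_rot: [0.619, 0.366, -0.568, 0.401]
ft_force: [0.0, -0.0, -0.1]
grip_width: 0.0003
```

```bash
python3 -c "
from h import *
where();plan([48],.0165,.07,r=.038)"
```

```text
finger phi 27.6 r 38.83417830678912 t 5.3833
tx [ 0.087 -0.003 -0.996] ty_z 0.081 pos [0.5176 0.0443 0.0701] yaw -24.4 F [ 0.  -0.  -0.1] q6 0.27
48 [0.5034 0.0471 0.07  ] shift mm [ -1.2 -14.1   3.3] twist 17.2
```

>>> carry_out(commands=[[[0,-1,-14,3,3]]])

```text
time: 5.47
position: [0.5133, 0.045, 0.0714]
tool_rot: [0.635, 0.345, -0.572, 0.388]
ft_force: [17.5, -4.9, -7.8]
grip_width: 0.0007
```

```bash
python3 -c "
from h import *
where();plan([52],.0165,.07,r=.038)"
```

```text
finger phi 34.0 r 38.18752908058196 t 5.4667
tx [ 0.108 -0.007 -0.994] ty_z 0.099 pos [0.5133 0.045  0.0714] yaw -27.6 F [17.5 -4.9 -7.8] q6 0.33
52 [0.5007 0.0481 0.07  ] shift mm [  0.  -12.7   3.1] twist 18.0
```

>>> carry_out(commands=[[[0,0,-12,3,3]]])

```text
time: 5.55
position: [0.5052, 0.0467, 0.0711]
tool_rot: [0.647, 0.327, -0.579, 0.373]
ft_force: [1.2, -0.5, 0.3]
grip_width: 0.0004
```

```bash
python3 -c "
from h import *
where();plan([54],.0165,.07,r=.038)"
```

```text
finger phi 45.6 r 37.870255043222045 t 5.55
tx [ 0.116 -0.008 -0.993] ty_z 0.104 pos [0.5052 0.0467 0.0711] yaw -30.8 F [ 1.2 -0.5  0.3] q6 0.39
54 [0.4994 0.0487 0.07  ] shift mm [ 0.4 -6.1  1.3] twist 16.8
```

>>> carry_out(commands=[[[0,0,-6,2,7],[0,0,0,1,7],[0,0,0,0,5]]])

```text
time: 5.8
position: [0.4944, 0.0471, 0.0702]
tool_rot: [0.7, 0.223, -0.629, 0.256]
ft_force: [-0.2, -0.6, 0.7]
grip_width: 0.0
```

```bash
python3 -c "
from h import *
where();plan([78],.0165,.07,r=.038)
w=robot.camera('wrist')[40:290,80:480];s=robot.camera('scene')[150:240,290:434]
a=np.vstack([cv2.resize(w,(480,300)),cv2.resize(s,(480,300),interpolation=cv2.INTER_CUBIC)])
cv2.imwrite('pics/m2.png',a[...,::-1])"
```

```text
finger phi 57.0 r 41.96306313896177 t 5.8
tx [ 0.11  -0.009 -0.994] ty_z 0.077 pos [0.4944 0.0471 0.0702] yaw -50.5 F [-0.2 -0.6  0.7] q6 0.73
78 [0.4855 0.0588 0.07  ] shift mm [ -0.9 -14.7  -0.7] twist 21.1
```

View pics/m2.png

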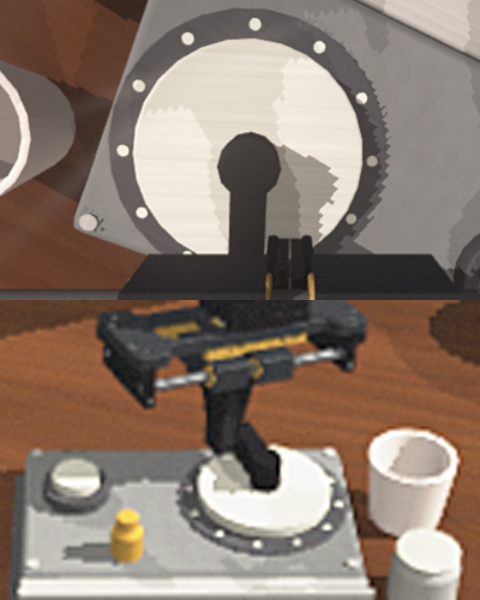

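The fin is straight up the wrist picture (hub (248,165), outer part x≈248) with tool yaw at -50°, so it is at about 60° and two clicks are done. On to click 3.

>>> carry_out(commands=[[[0,0,-15,0,3]]])

```text
time: 5.98
position: [0.4895, 0.055, 0.07]
tool_rot: [0.707, 0.207, -0.631, 0.243]
ft_force: [1.8, -13.4, 6.6]
grip_width: 0.0003
```

```bash
python3 -c "
from h import *
where();plan([80],.0165,.07,r=.038)"
```

```text
finger phi 70.3 r 37.879502504183506 t 5.9833
tx [ 0.118 -0.014 -0.993] ty_z 0.082 pos [0.4895 0.055  0.07  ] yaw -53.0 F [  1.8 -13.4   6.6] q6 0.81
80 [0.4845 0.0599 0.07  ] shift mm [-0.6 -6.9  1. ] twist 20.6
```

>>> carry_out(commands=[[[0,0,-8,1,6]]])

```text
time: 6.07
position: [0.4833, 0.0603, 0.0694]
tool_rot: [0.719, 0.174, -0.641, 0.206]
ft_force: [-0.6, -0.6, -0.1]
grip_width: 0.0004
```

```bash
python3 -c "
from h import *
where();plan([84],.0165,.07,r=.038)"
```

```text
finger phi 81.0 r 38.76575483679387 t 6.0667
tx [ 0.118 -0.014 -0.993] ty_z 0.073 pos [0.4833 0.0603 0.0694] yaw -59.0 F [-0.6 -0.6 -0.1] q6 0.93
84 [0.4827 0.0622 0.07  ] shift mm [-0.7 -1.9 -0.6] twist 18.6
```

Click 3 has snapped. I'll realign and push click 4 carefully.

>>> carry_out(commands=[[[0,0,-1,0,7],[0,0,0,0,7],[0,0,0,0,6]]])

```text
time: 6.32
position: [0.4796, 0.0615, 0.0692]
tool_rot: [0.742, 0.058, -0.664, 0.076]
ft_force: [-0.5, 0.2, -0.3]
grip_width: 0.0005
```

```bash
python3 -c "
from h import *
where();plan([108],.0165,.07,r=.038)"
```

```text
finger phi 84.0 r 41.246278500290956 t 6.3167
tx [ 0.112 -0.015 -0.994] ty_z 0.035 pos [0.4796 0.0615 0.0692] yaw -79.3 F [-0.5  0.2 -0.3] q6 1.29
108 [0.4758 0.078  0.07  ] shift mm [ -1.5 -16.8   0.5] twist 22.3
```

>>> carry_out(commands=[[[0,-0.5,-15,0,4]]])

```text
time: 6.4
position: [0.477, 0.0738, 0.0691]
tool_rot: [0.744, 0.033, -0.666, 0.05]
ft_force: [0.1, -0.6, 0.4]
grip_width: 0.0004
```

```bash
python3 -c "
from h import *
where();plan([108],.0165,.07,r=.038)"
```

```text
finger phi 102.1 r 37.82057081142634 t 6.4
tx [ 0.111 -0.017 -0.994] ty_z 0.03 pos [0.477  0.0738 0.0691] yaw -83.4 F [ 0.1 -0.6  0.4] q6 1.4
108 [0.4758 0.078  0.07  ] shift mm [-1.1 -4.2  0.7] twist 18.2
```

```bash
python3 -c "
from h import *
w=robot.camera('wrist')[40:290,80:480];s=robot.camera('scene')[150:240,290:434]
a=np.vstack([cv2.resize(w,(480,300)),cv2.resize(s,(480,300),interpolation=cv2.INTER_CUBIC)])
cv2.imwrite('pics/m3.png',a[...,::-1]);where();print(robot.get_obs()['ft_force'])"
```

```text
finger phi 106.2 r 38.780959081974004 t 6.5
[-0.23754611 -0.36089254 -0.31057919]
```

View pics/m3.png

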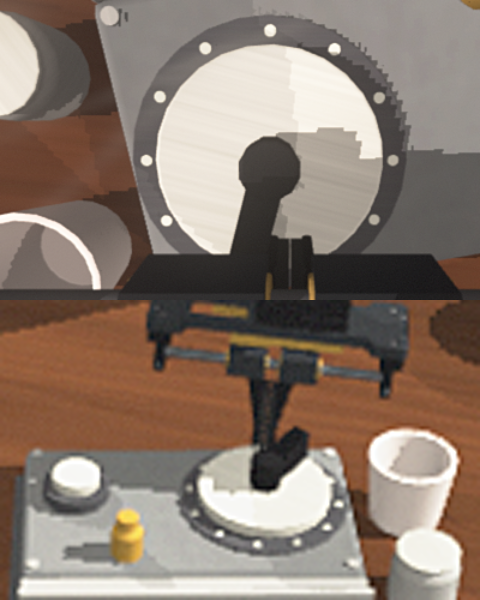

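The wrist picture shows the fin leaning about 15° left of straight down. It was taken at the moment of the snap (t=6.40), so the fin may have been in transit. I'll look again before moving.

```bash
python3 -c "
from h import *
w=robot.camera('wrist')[40:290,80:480];s=robot.camera('scene')[150:240,290:434]
a=np.vstack([cv2.resize(w,(480,300)),cv2.resize(s,(480,300),interpolation=cv2.INTER_CUBIC)])
cv2.imwrite('pics/m4.png',a[...,::-1]);where();print(robot.get_obs()['ft_force'])"
```

```text
finger phi 105.7 r 37.69799143534033 t 6.6
[ 0.36636893 -0.44469305 -0.39401861]
```

View pics/m4.png

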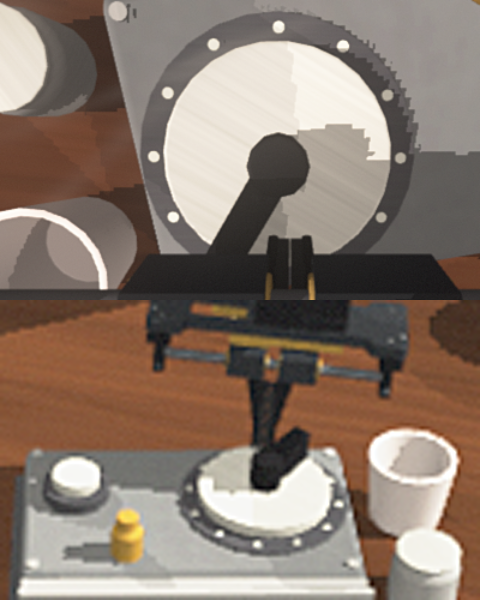

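The fin has now settled at about 28–30° left of the pip straight down (hub (278,165) to (232,250)), so it stands at 120°, four clicks. I'll back off, lift, and locate the plunger from both views.

>>> carry_out(commands=[[[0,0,6,0,0],[0,-20,2,0,0],[0,-30,0,0,0],[0,-20,0,0,0],[0,0,0,0,0]]])

```text
time: 7.02
position: [0.4694, 0.0664, 0.1396]
tool_rot: [0.742, 0.039, -0.667, 0.055]
ft_force: [0.3, -0.8, 0.9]
grip_width: 0.0005
```

Run:
```python
from h import *
im=cv2.imread('pics/scene0.png');g=im.min(2);m=np.zeros_like(g);m[194:215,300:325]=g[194:215,300:325]>175
c=max(cv2.findContours(m,0,1)[0],key=cv2.contourArea);e=cv2.fitEllipse(c);print(e)
for z in(.055,.058,.061,.064,.067,.07): print(z,ray('scene',e[0],z)[:2].round(4),ray('top',(342.3,206.1),z)[:2].round(4))
o=robot.get_obs();p=o['position'];R=Ro.from_quat(o['tool_rot']).as_matrix();print(p,(R.T@(np.array([.5505,-.0528,.10])-p)*1e3).round(1),R.round(3))
```

```text
((314.9111022949219, 201.2239227294922), (10.44802474975586, 18.230199813842773), 77.24364471435547)
0.055 [ 0.5328 -0.0519] [ 0.5512 -0.0531]
0.058 [ 0.5365 -0.0508] [ 0.5507 -0.053 ]
0.061 [ 0.5401 -0.0497] [ 0.5503 -0.0529]
0.064 [ 0.5438 -0.0486] [ 0.5498 -0.0528]
0.067 [ 0.5475 -0.0476] [ 0.5493 -0.0527]
0.07 [ 0.5511 -0.0465] [ 0.5489 -0.0526]
[0.46943616 0.06644574 0.13955729] [ 49.7 127.7 -59.9] [[ 0.106  0.131 -0.986]
 [-0.014 -0.991 -0.133]
 [-0.994  0.028 -0.103]]
```

>>> carry_out(commands=[[[0,3,32,-15,0],[0,3,32,-15,0],[0,3,32,-15,0],[0,3,32,-15,0],[0,20,0,0,0],[0,15,0,0,0],[0,0,0,0,0]]])

```text
time: 7.6
position: [0.5558, -0.0639, 0.1013]
tool_rot: [0.744, 0.042, -0.664, 0.06]
ft_force: [0.1, 0.5, -1.1]
grip_width: 0.0006
```

```bash
cat >> h.py <<'E'
def to(T):
    o=robot.get_obs();p=np.array(o['position']);R=Ro.from_quat(o['tool_rot']).as_matrix();print(p.round(4),"F",np.round(o['ft_force'],1),"shift",(R.T@(np.array(T)-p)*1e3).round(1),"tx",R[:,0].round(3))
E
python3 - <<'E'
from h import *
to([.550,-.0528,.08])
w=robot.camera('wrist')[40:290,80:480];s=robot.camera('scene')[150:240,280:424]
a=np.vstack([cv2.resize(w,(480,300)),cv2.resize(s,(480,300),interpolation=cv2.INTER_CUBIC)])
cv2.imwrite('pics/m5.png',a[...,::-1])
E
```

```text
[ 0.5558 -0.0639  0.1013] F [ 0.1  0.5 -1.1] shift [ 20.3 -12.5   6.5] tx [ 0.114 -0.018 -0.993]
```

View pics/m5.png

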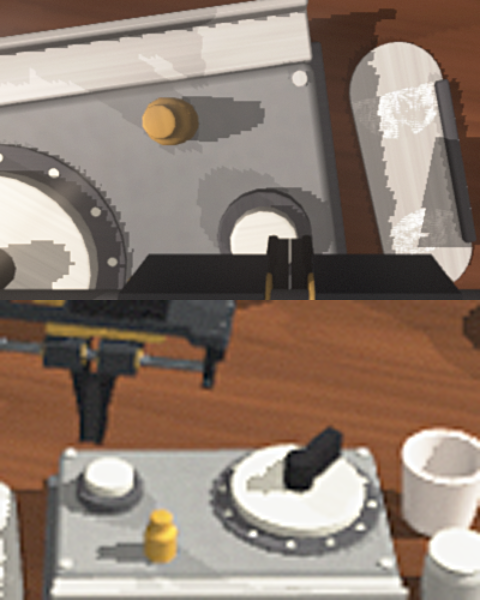

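The plunger is at (265,235) in the wrist part, with the fingertip about 12 mm to its right, as computed. The dial fin is at its new click and the plug is untouched. I'll centre the finger and go down.

>>> carry_out(commands=[[[0,2,-12,6,0],[0,8,0,0,0],[0,6,0,0,0],[0,3,0,0,0],[0,0,0,0,0]]])

```text
time: 8.12
position: [0.5477, -0.0487, 0.083]
tool_rot: [0.744, 0.044, -0.664, 0.062]
ft_force: [0.3, 0.9, 0.2]
grip_width: 0.0005
```

```bash
python3 -c "
from h import *
to([.550,-.0528,.07])"
```

```text
[ 0.5477 -0.0487  0.083 ] F [0.3 0.9 0.2] shift [13.2  4.  -0.2] tx [ 0.114 -0.017 -0.993]
```

>>> carry_out(commands=[[[0,4,4,0,0],[0,4,0,0,0],[0,3,0,0,0],[0,3,0,0,0]]])

```text
time: 8.45
position: [0.551, -0.0529, 0.069]
tool_rot: [0.745, 0.044, -0.663, 0.063]
ft_force: [-0.2, -0.0, -0.2]
grip_width: 0.0005
```

>>> carry_out(commands=[[[0,3,0,0,0],[0,3,0,0,0]]])

```text
time: 8.62
position: [0.5512, -0.053, 0.0625]
tool_rot: [0.744, 0.044, -0.664, 0.062]
ft_force: [-2.1, 0.8, 4.5]
grip_width: 0.0003
```

>>> carry_out(commands=[[[0,5,0,0,0]]])

```text
time: 8.7
position: [0.5514, -0.053, 0.0604]
tool_rot: [0.744, 0.044, -0.664, 0.062]
ft_force: [-19.0, 3.4, 78.4]
grip_width: 0.0004
```

>>> carry_out(commands=[[[0,5,0,0,0]]])

```text
time: 8.78
position: [0.5514, -0.053, 0.0607]
tool_rot: [0.744, 0.045, -0.664, 0.063]
ft_force: [-19.2, 3.3, 66.4]
grip_width: 0.0007
```

>>> carry_out(commands=[[[0,5,0,0,0]]])

```text
time: 8.87
position: [0.5513, -0.0529, 0.0612]
tool_rot: [0.745, 0.045, -0.663, 0.064]
ft_force: [-13.0, 2.2, 44.9]
grip_width: 0.0005
```

It hit the hard stop at z≈0.0605, so the plunger is fully down. Now I'll release.

>>> carry_out(commands=[[[0,-8,0,0,0],[0,-20,0,0,0],[0,-30,0,0,0],[0,-30,0,0,0],[0,0,0,0,0],[0,0,0,0,0]]])

```text
time: 9.37
position: [0.5427, -0.0522, 0.1566]
tool_rot: [0.748, 0.043, -0.659, 0.065]
ft_force: [0.2, -0.9, -0.3]
grip_width: 0.0005
```

Run:
```python
from h import *
to([.550,-.0528,.07])
s=robot.camera('scene')[150:260,260:436]
a=np.vstack([cv2.resize(s,(640,400),interpolation=cv2.INTER_CUBIC)])
cv2.imwrite('pics/m6.png',a[...,::-1])
```

```text
[ 0.5427 -0.0522  0.1566] F [ 0.2 -0.9 -0.3] shift [86.8 -1.9  3.6] tx [ 0.127 -0.022 -0.992]
```

View pics/m6.png

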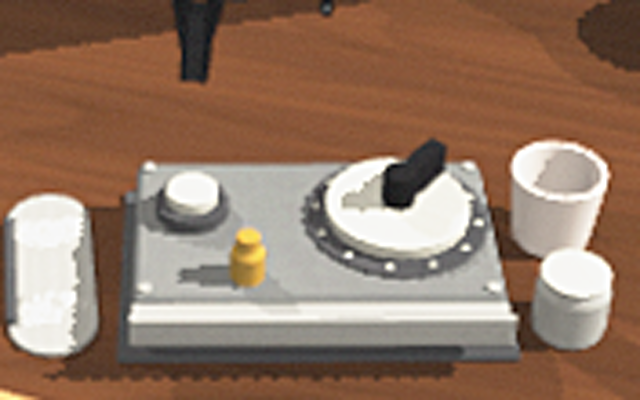

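The plunger (190,190) is back up, the finger is clear, and the other objects are undisturbed. I'll do one numeric check of the fin angle, then hand in.

Run:
```python
from h import *
for f in(90,120,150):
    t=np.radians(TH0-f);print(f,((proj('scene',[AX[0]+.048*np.cos(t),AX[1]+.048*np.sin(t),.085])-[260,150])*3.636).round())
robot.hand_in()
```

```text
90 [406. 132.]
120 [439. 140.]
150 [463. 158.]
the job is handed in; nothing more can be done
```

I turned the dial four clicks clockwise and pressed the lock plunger fully down. It sprang back, and the job is handed in at about 9.5 s of robot time.

**Dial:** I pushed with the closed fingertip against one face of the fin, one click at a time. In the last scene picture the outer end of the fin is at about (438,143). The predicted spot is (439,140) for four clicks, (406,132) for three and (463,158) for five.

**Plunger:** It met the hard stop at a fingertip height of about 60.5 mm, roughly 6 mm below where contact began. The last picture shows it up again, the finger clear at a height of 157 mm, and the plug, pot, tin and blade where they stood.

**What did not go smoothly:**
- **First click:** small steps only bent the wrist, so I used larger but bounded ones. The tool ended tilted by about 7°.
- **Plunger force:** the force at the stop peaked at a measured 78 N. That is under the 120 N wrist limit; it came through the fingertips, not the gripper body, which has the 40 N limit.
- **Measurements:** the wrist and top views disagreed by 3–5 mm on the dial centre along the fin, and the two views of the plunger top also differed by several mm. Touch settled both.
- **Pictures viewed:** I went two over the budget of 10, with 12.

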